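# Seat and hold the cover of a cassette press

## Task

Pick up the loose cover by its red handle, set it between the guides of the blue cassette press and slide it along them until its hole finds the locating pin, hidden beneath it, and it drops flat onto the bed. Then press the cover down on the sprung bed by at least 4 mm and finish like that: the program ends while the gripper still holds the cover pressed down. Leave the mug, the boxed cassette and the screwdriver alone.

Things in the scene. Friction and masses are not known exactly. Their poses are not given: they have to be found in the camera images.
- jig: Cassette press fixed to the desk: blue base plate 112 (x) by 200 (y) by 12 mm. Origin at the centre of its underside, z up, y along its guides (the sliding direction). Between the guides lies a sprung bed, 63 by 176 mm, top 40 mm above the desk when up, an orange cassette sunk flush in it. One brass pin stands up through the bed (see slot).
- slot (a point): Middle of the pin's range, at jig x = 0, y = 0, 46 mm above the desk. The pin, 8 mm thick with a chamfered tip, is clamped at jig x = 0, anywhere from y = -15 to +15 mm; where is not reported. Its tip stays at 46 mm: 6 mm above the raised bed, and does not sink with it. A cover lying on the tip is held up and rocks to one side (about 0.12 rad); slid along y, it drops on.
- guides (a point): Point midway between the tops of the two aluminium guides, 47 mm above the desk, over the jig's origin. Guides: 190 mm long along jig y, inner faces 67 mm apart, outer faces 91 mm apart, 47 mm high, with thin lips above, flaring outward to 52 mm as a lead-in; open at both ends.
- bed (a joint): How far the sprung bed is pushed down: 0 up (as at the start), 0.007 m at its bottom stop. Spring 1500 N/m with 6 N preload: the cover's weight alone sinks it by less than 1 mm; 4 mm takes about 12 N in all, the stop 16 N. It rises again when the push ends.
- cover: Loose pressing cover, about 0.3 kg, lying upright on the desk: grey plate 64 (x) by 104 (y) by 12 mm with one through hole, 13 mm wide, at its centre. Origin at the centre of the plate's underside, on the hole's axis; z up; y along its length, which goes along the jig's y, either way round. Red bridge handle on top (see handle).
- handle (a point): Middle of the cover's handle bar, 34 mm above the plate's underside. Bar 14 mm wide (cover x), 56 mm long (cover y), from 22 to 46 mm above the underside, between end posts 40 mm wide (x), 10 mm thick, at y = -33 and +33 mm, from the plate up to 46 mm. Grasp the bar across x. Fingers loosely round the bar can drag the cover by a post, so that it can drop.
- mug: Blue ceramic mug, 80 mm across, 92 mm tall, handle at its +y; origin at the centre of its underside. Bystander: must not be moved.
- cassette: Boxed cassette lying flat, 109 by 70 by 17 mm; origin at the centre of its underside. Bystander: must not be moved.
- driver: Screwdriver with a green handle, lying on the desk, 150 mm long; origin under it, x along it towards the tip. Bystander: must not be moved.
Mind the look-alikes: they are no part of the job. Several things look just like the cover: the one meant starts farthest to the robot's left. There is more than one size of the jig; the job needs the larger.

How it is judged:
By the outcome, as a careful person would: the job done as asked, in the order asked, and still so for the second after the job is handed in, while the arm keeps its last pose, push and grip.
It also fails if it takes over 48 s, if anything falls off the work surface, if the arm or the gripper's body presses on something with over 40 N, if the wrist force passes 120 N, or if a joint passes its speed limit or range.

## Robot

A 6-joint arm with a two-finger parallel gripper is mounted at the origin on the work surface. World frame = base frame: x ahead of the robot, y to its left, z up, the work surface at z = 0. Lengths are in m, angles in degrees, forces in N, time in s.
With the tool pointing down it reaches from about 0.4 to 0.925 m from the base axis. Payload 3.4 kg.
Tool frame: the origin (TCP) lies at the very end of the fingers, on their centre line; the grasp point (between the pads) lies 19 mm behind it; z points along the fingers, y is the line along which they close (so a half turn about z gives the same grasp; the last joint's range is limited). The gripper opens to 85 mm and grips with 20 to 120 N. Pads are 22 mm wide; open, the fingers measure 114 mm over their backs; the gripper's body (76 mm by 85 mm) begins 54 mm behind the grasp point. The pads swing forward as they close: fully open they stand 13 mm farther back than shut.
Start: joints at [-75.43, 17.578, 86.31, -0, 76.112, -4.211], TCP at [0.185, -0.544, 0.196] pointing down, gripper open.
Joint ranges: [-179.03, 179.03], [-60, 130.46], [8.19, 133.38], [-81.62, 261.62], [5.75, 156.47], [-153.77, 153.77]. Speed limits (degrees/s): [147.25, 147.25, 180, 180, 180, 180].

## Interface

Orientations are given as a 3x3 rotation matrix whose columns are the frame's x, y, z axes.
In Python, from bench import sensors, imaging, r gives the robot as it stands.
- The arm moves only by the tool arm_command, never from a script. Its argument "motion" is a list of rows, each an object of numbers: "ax", "ay", "az": the turn, a rotation vector about the tool's x, y, z in rad; "x", "y", "z": the shift along the tool's x, y, z in m; "jaw": the finger opening in m, from 0 to 0.0854. A call has 1 to 20 rows; each row shifts and turns the commanded pose from where the row before left it, along the tool's axes as they then stand; what a row does not reach is not made up. A row lasts 1/8 s, in which the tool goes at most 62.5 mm and 10.7 degrees, less where a joint would pass 70% of its speed; a pose out of reach is approached as far as the arm can. A call is refused whole if a number of a shift passes 0.0625 or a number of a turn 0.188, either way. A call with a gripper value outside its range is refused whole. The fingers move at their own pace and stop on an object; "force" is the grip in N (left out, the last holds). Time passes only in rows, so rows that do not move let the fingers close. It gives the time, the measured TCP pose, the force, the opening and the grip force at its end, in the units of the state.
- sensors.read_state(): the state, without advancing time (a new reading comes with each control period).
- imaging.camera(name): name is "side" or "top"; returns the picture (480x640x3 uint8, red, green, blue); there is no depth.
- imaging.camera_model(name): a dict with "camera_matrix" (3x3 intrinsics, pixels), "dist" ([k1, k2, p1, p2, k3] as OpenCV has them; the pictures are not rectified), "pose" (4x4, takes a point from camera to world coordinates). Camera axes: x right, y up, looking along -z (the intrinsics and any distortion apply to the point x, -y, -z); pixel columns grow to the right and rows downward; lengths in m; the calibration is good to about 2 mm. A picture is of the moment at which its call begins. camera_model takes no time and is no camera call.
- r.job_done(): hands the job in; it is judged then, once.
The state is a dict: "clock": time; "q": joint angles; "joint_velocities": joint speeds; "joint_efforts": joint torques, N m; "position": TCP position; "orientation": TCP orientation; "ft_force": force on the tool from outside, world axes, zero at the start; "wrist_torque": the same for the moment, N m; "width": finger opening in m; "grasp_force": force on a finger pad.
Only numpy, scipy, OpenCV 4.12 (cv2) and the standard library are available. Lean on these libraries where they do the work, as an engineer would, in place of code of your own. Each camera call takes 0.05 s, during which the arm holds its last target. There are 200 camera calls.

## Working session

There is one attempt and no reset: what is moved stays moved. The work goes in short steps, Python scripts to look and compute and a tool call to move; the robot and the scene stay as the last step left them, time stands still between calls to the robot, and variables do not carry over. Pictures are saved under pics/ and viewed, at most 10 in all, crops included, and the job is handed in when it is done.

Besides the shell and the picture viewer there is one more tool, called after "Call:" in YAML: its name, and indented under it one key for each argument. arm_command: Moves the arm, as the interface text tells. Its arguments: {"type":"object","properties":{"motion":{"type":"array"},"force":{"type":"number"}},"required":["motion"]}

```bash
mkdir -p pics; cat > h.py <<'E'
import numpy as np, cv2
from bench import sensors, imaging, r
def snap(n,f):
    im=imaging.camera(n); cv2.imwrite('pics/'+f,im[:,:,::-1]); return im
def ray(n,uv):
    m=imaging.camera_model(n); K=np.array(m['camera_matrix'],float); d=np.array(m['dist'],float); P=np.array(m['pose'])
    p=cv2.undistortPoints(np.array(uv,float).reshape(-1,1,2),K,d).reshape(-1,2)
    v=np.c_[p[:,0],-p[:,1],-np.ones(len(p))]@P[:3,:3].T
    return P[:3,3],v
def plane(n,uv,z):
    o,v=ray(n,uv); t=(z-o[2])/v[:,2]; return o+v*t[:,None]
E
python3 - <<'E'
from h import *
snap('top','top1.png');snap('side','side1.png')
for n in('top','side'):print(np.round(imaging.camera_model(n)['pose'],3))
print(sensors.read_state())
E
```

```text
[[-0.023  0.985 -0.171  0.375]
 [-0.999 -0.028 -0.023 -0.032]
 [-0.027  0.17   0.985  1.147]
 [ 0.     0.     0.     1.   ]]
[[-0.685  0.542 -0.487  0.205]
 [-0.729 -0.508  0.46   0.333]
 [ 0.002  0.67   0.742  0.623]
 [ 0.     0.     0.     1.   ]]
{'clock': 0.1, 'q': array([-7.54307963e+01,  1.76162732e+01,  8.63783748e+01, -5.92999589e-04,
        7.61122473e+01, -4.21121937e+00]), 'joint_velocities': array([-0.00505671, -0.16459867, -0.12550562,  0.02177025, -0.01562086,
        0.01681871]), 'joint_efforts': array([-1.35659984e-04, -4.58531821e+01, -2.52608889e+01,  4.50324671e-05,
        5.64425136e-03,  2.44336945e-05]), 'position': array([ 0.1849075 , -0.54369406,  0.19477727]), 'orientation': array([[ 9.46758545e-01,  3.21944138e-01, -4.79033051e-04],
       [ 3.21944470e-01, -9.46756836e-01,  1.80315540e-03],
       [ 1.26987495e-04, -1.86137482e-03, -9.99998260e-01]]), 'ft_force': array([-0.32544254, -0.80193251, -0.02746814]), 'wrist_torque': array([0.03050811, 0.02908962, 0.0288958 ]), 'grasp_force': 0.0, 'width': 0.08531069547244953}
```

View pics/top1.png

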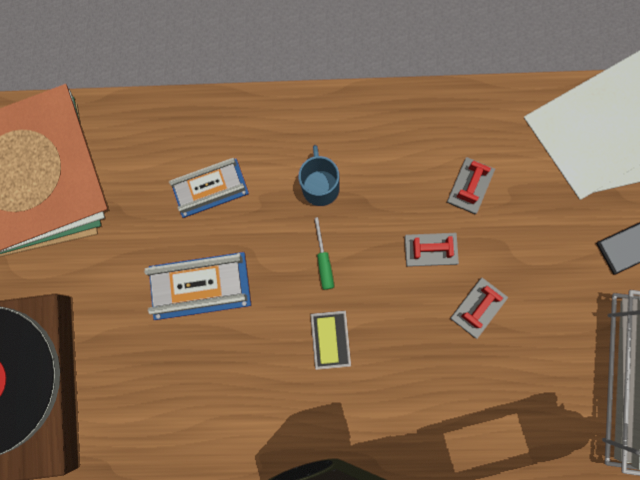

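View pics/side1.png

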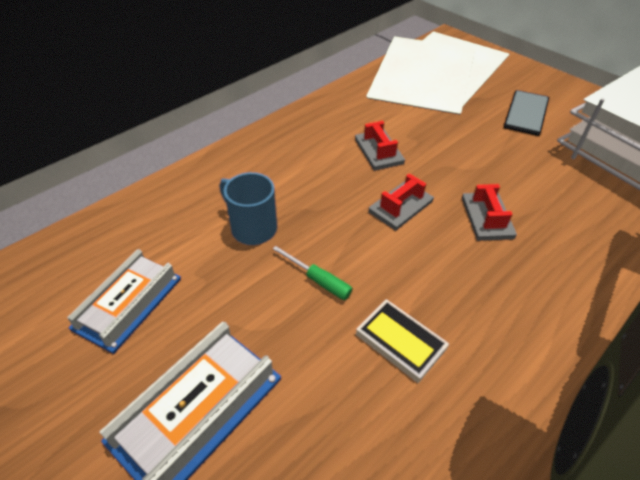

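The top view shows the wanted cover (farthest left) at about (432,249), the larger press at (197,285), the mug at (319,180), the screwdriver at (323,255) and the boxed cassette at (331,340).

```bash
python3 - <<'E'
from h import *
im=cv2.imread('pics/top1.png');hsv=cv2.cvtColor(im,cv2.COLOR_BGR2HSV)
H,S,V=[hsv[:,:,i].astype(int) for i in range(3)]
def rect(m,box,z,t):
    k=np.zeros_like(m,np.uint8);x0,y0,x1,y1=box;k[y0:y1,x0:x1]=m[y0:y1,x0:x1]
    c=max(cv2.findContours(k,0,1)[0],key=cv2.contourArea)
    b=cv2.boxPoints(cv2.minAreaRect(c)); w=plane('top',b,z)
    e=[np.linalg.norm(w[1]-w[0]),np.linalg.norm(w[2]-w[1])]
    d=w[1]-w[0] if e[0]>e[1] else w[2]-w[1]
    print(t,b.round(1).tolist(),'c',w.mean(0).round(4),'L',np.round(e,4),'ang',round(np.degrees(np.arctan2(d[1],d[0]))%180,2))
red=((H<8)|(H>172))&(S>150)&(V>80)
grey=(S<50)
cb=(395,225,447+20,275)
rect(red,cb,.046,'red'); rect(red|grey,cb,.012,'plate')
jb=(135,240,262,330)
rect((H>8)&(H<20)&(S>190)&(V>180),(165,262,225,306),.040,'orange')
blue=(H>95)&(H<125)&(S>120)
rect(blue,jb,.012,'blue')
rect((S<60)|blue,jb,.045,'all')
a=cv2.resize(im[235:335,130:265],None,fx=5,fy=5,interpolation=2)
b=cv2.resize(im[225:275,395:470],None,fx=5,fy=5,interpolation=2)
cv2.imwrite('pics/crop1.png',a)
E
```

```text
red [[413.70001220703125, 238.10000610351562], [451.8999938964844, 236.89999389648438], [452.5, 256.8999938964844], [414.29998779296875, 258.1000061035156]] c [ 0.5573 -0.2117  0.046 ] L [0.0756 0.0401] ang 90.2
plate [[404.6000061035156, 234.1999969482422], [457.0, 232.5], [458.1000061035156, 263.8999938964844], [405.6000061035156, 265.6000061035156]] c [ 0.5598 -0.2134  0.012 ] L [0.1071 0.0648] ang 90.32Traceback (most recent call last):
  File "<stdin>", line 16, in <module>
  File "<stdin>", line 6, in rect
ValueError: max() iterable argument is empty
```

```bash
python3 - <<'E'
from h import *
im=cv2.imread('pics/top1.png');hsv=cv2.cvtColor(im,cv2.COLOR_BGR2HSV)
H,S,V=[hsv[:,:,i].astype(int) for i in range(3)]
def rect(m,box,z,t):
    k=np.zeros(m.shape,np.uint8);x0,y0,x1,y1=box;k[y0:y1,x0:x1]=m[y0:y1,x0:x1]
    cs=cv2.findContours(k,0,1)[0]
    if not cs: print(t,'none');return
    c=max(cs,key=cv2.contourArea)
    b=cv2.boxPoints(cv2.minAreaRect(c)); w=plane('top',b,z)
    e=[np.linalg.norm(w[1]-w[0]),np.linalg.norm(w[2]-w[1])]
    d=w[1]-w[0] if e[0]>e[1] else w[2]-w[1]
    print(t,b.round(1).tolist(),'c',w.mean(0).round(4),'L',np.round(e,4),'ang',round(np.degrees(np.arctan2(d[1],d[0]))%180,2))
jb=(135,240,262,330)
print(hsv[270,177],hsv[285,160],hsv[285,180],hsv[258,200],hsv[313,200],hsv[318,200])
rect((H>8)&(H<20)&(S>165)&(V>190)|((S<60)&(V>225)),(165,262,225,306),.040,'orange')
blue=(H>95)&(H<125)&(S>120)
rect(blue,jb,.012,'blue')
rect((S<75)|blue,jb,.045,'all')
cv2.imwrite('pics/crop1.png',cv2.resize(im[235:335,130:265],None,fx=5.9,fy=5.9,interpolation=2))
E
```

```text
[17 38 93] [ 12   7 174] [30  6 41] [133  50 123] [134  44  99] [ 14 139 150]
orange [[168.6999969482422, 273.5], [216.8000030517578, 266.70001220703125], [220.8000030517578, 295.0], [172.6999969482422, 301.70001220703125]] c [0.4973 0.2633 0.04  ] L [0.0972 0.0574] ang 96.46
blue [[159.3000030517578, 313.6000061035156], [241.3000030517578, 301.3999938964844], [242.0, 306.20001220703125], [160.10000610351562, 318.5]] c [0.4478 0.2577 0.012 ] L [0.168  0.0099] ang 97.01
all [[141.1999969482422, 266.3999938964844], [244.3000030517578, 251.0], [252.39999389648438, 305.3999938964844], [149.3000030517578, 320.79998779296875]] c [0.4937 0.2579 0.045 ] L [0.2082 0.1099] ang 96.99
```

View pics/crop1.png

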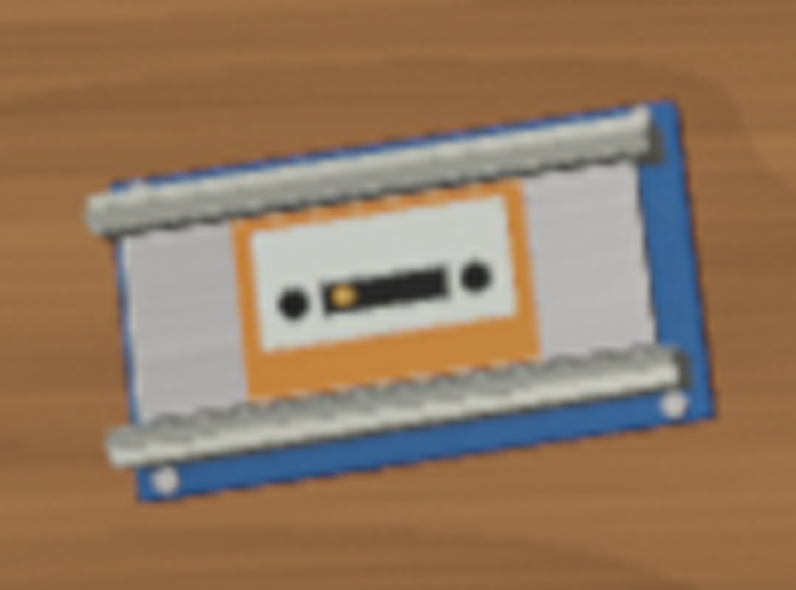

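The press and brass pin are clear: pin at crop (344,295), left of the middle (the world +y side). Base corners are at crop (138,500), (715,415), (675,100) and (112,183). I will turn these into positions.

```bash
python3 - <<'E'
from h import *
s=lambda p:[(130-.42+a/5.9,235-.42+b/5.9) for a,b in p]
base=plane('top',s([(138,500),(715,415),(677,100),(112,183)]),.012)
g=plane('top',s([(93,215),(113,448),(683,367),(652,133)]),.049)
pin=plane('top',s([(344,295)]),.046)[0]
a=np.radians(97.0);yv=np.array([np.cos(a),np.sin(a),0]);xv=np.array([yv[1],-yv[0],0])
for n,p in(('base',base),('guides',g)):
    c=p.mean(0);print(n,c.round(4),np.linalg.norm(np.roll(p,-1,0)-p,axis=1).round(3))
    for i,j in((1,0),(2,3)) if 0 else ((0,3),(1,2)):
        d=p[i]-p[j];print(' ang',np.degrees(np.arctan2(d[1],d[0])))
    print(' pin rel x,y',(pin-c)@xv,(pin-c)@yv)
print('pin',pin)
E
```

```text
base [0.4983 0.2617 0.012 ] [0.2   0.111 0.199 0.111]
 ang -173.5178333969146
 ang -173.05934959376745
 pin rel x,y -0.0003588769483440733 0.01374022344839042
guides [0.4972 0.2607 0.049 ] [0.079 0.192 0.08  0.19 ]
 ang 96.867976049257
 ang 96.62671240085517
 pin rel x,y 0.0008184848482007149 0.014648219679147537
pin [0.49623514 0.27533967 0.046     ]
```

Call:
arm_command:
  motion:
    - {"az":-0.178}
    - {"az":-0.178}
    - {"az":-0.178}
    - {"az":-0.178}
    - {"az":-0.178}
    - {"az":-0.178}
    - {"az":-0.178}
    - {"x":0.033,"y":0.037}
    - {"x":0.033,"y":0.037}
    - {"x":0.033,"y":0.037}
    - {"x":0.033,"y":0.037}
    - {"x":0.033,"y":0.037}
    - {"x":0.033,"y":0.037}
    - {"x":0.033,"y":0.037}
    - {"x":0.033,"y":0.037}
    - {"x":0.033,"y":0.037}
    - {"x":0.033,"y":0.037}
    - {"z":0.03}
    - {"z":0.03}
    - {}

```text
invalid input
```

Call:
arm_command:
  motion:
    - {"az":-0.178}
    - {"az":-0.178}
    - {"az":-0.178}
    - {"az":-0.178}
    - {"az":-0.178}
    - {"az":-0.178}
    - {"az":-0.178}
    - {"x":0.033,"y":0.037}
    - {"x":0.033,"y":0.037}
    - {"x":0.033,"y":0.037}
    - {"x":0.033,"y":0.037}
    - {"x":0.033,"y":0.037}
    - {"x":0.033,"y":0.037}
    - {"x":0.033,"y":0.037}
    - {"x":0.033,"y":0.037}
    - {"x":0.033,"y":0.037}
    - {"x":0.033,"y":0.037}
    - {"z":0.03}
    - {"z":0.03}
    - {"z":0}

```text
invalid input
```

Call:
arm_command:
  motion:
    - {"ax":0,"ay":0,"az":-0.178,"x":0,"y":0,"z":0,"jaw":0.085}
    - {"ax":0,"ay":0,"az":-0.178,"x":0,"y":0,"z":0,"jaw":0.085}
    - {"ax":0,"ay":0,"az":-0.178,"x":0,"y":0,"z":0,"jaw":0.085}
    - {"ax":0,"ay":0,"az":-0.178,"x":0,"y":0,"z":0,"jaw":0.085}
    - {"ax":0,"ay":0,"az":-0.178,"x":0,"y":0,"z":0,"jaw":0.085}
    - {"ax":0,"ay":0,"az":-0.178,"x":0,"y":0,"z":0,"jaw":0.085}
    - {"ax":0,"ay":0,"az":-0.178,"x":0,"y":0,"z":0,"jaw":0.085}

```text
clock: 0.98
position: [0.185, -0.5439, 0.195]
orientation: [[-0.009, 1.0, -0.0], [1.0, 0.009, 0.001], [0.001, -0.0, -1.0]]
ft_force: [0.2, -0.7, -0.1]
width: 0.0848
grasp_force: 0.0
```

Call:
arm_command:
  motion:
    - {"ax":0,"ay":0,"az":0,"x":0.0328,"y":0.0376,"z":0,"jaw":0.05}
    - {"ax":0,"ay":0,"az":0,"x":0.0328,"y":0.0376,"z":0,"jaw":0.05}
    - {"ax":0,"ay":0,"az":0,"x":0.0328,"y":0.0376,"z":0,"jaw":0.05}
    - {"ax":0,"ay":0,"az":0,"x":0.0328,"y":0.0376,"z":0,"jaw":0.05}
    - {"ax":0,"ay":0,"az":0,"x":0.0328,"y":0.0376,"z":0,"jaw":0.05}
    - {"ax":0,"ay":0,"az":0,"x":0.0328,"y":0.0376,"z":0,"jaw":0.05}
    - {"ax":0,"ay":0,"az":0,"x":0.0328,"y":0.0376,"z":0,"jaw":0.05}
    - {"ax":0,"ay":0,"az":0,"x":0.0328,"y":0.0376,"z":0,"jaw":0.05}
    - {"ax":0,"ay":0,"az":0,"x":0.0328,"y":0.0376,"z":0,"jaw":0.05}
    - {"ax":0,"ay":0,"az":0,"x":0.0328,"y":0.0376,"z":0,"jaw":0.05}
    - {"ax":0,"ay":0,"az":0,"x":0,"y":0,"z":0.04,"jaw":0.05}
    - {"ax":0,"ay":0,"az":0,"x":0,"y":0,"z":0.04,"jaw":0.05}
    - {"ax":0,"ay":0,"az":0,"x":0,"y":0,"z":0,"jaw":0.05}
    - {"ax":0,"ay":0,"az":0,"x":0,"y":0,"z":0,"jaw":0.05}

```text
clock: 2.72
position: [0.5607, -0.2157, 0.1165]
orientation: [[-0.003, 1.0, 0.001], [1.0, 0.003, -0.0], [-0.0, 0.001, -1.0]]
ft_force: [0.2, -0.0, -0.3]
width: 0.05
grasp_force: 0.0
```

Call:
arm_command:
  force: 50
  motion:
    - {"ax":0,"ay":0,"az":0,"x":0.003,"y":-0.002,"z":0.04,"jaw":0.05}
    - {"ax":0,"ay":0,"az":0,"x":0,"y":0,"z":0.03,"jaw":0.05}
    - {"ax":0,"ay":0,"az":0,"x":0,"y":0,"z":0.02,"jaw":0.05}
    - {"ax":0,"ay":0,"az":0,"x":0,"y":0,"z":0.009,"jaw":0.05}
    - {"ax":0,"ay":0,"az":0,"x":0,"y":0,"z":0,"jaw":0.05}

```text
clock: 3.35
position: [0.5589, -0.2129, 0.0175]
orientation: [[-0.003, 1.0, 0.001], [1.0, 0.003, -0.001], [-0.001, 0.001, -1.0]]
ft_force: [-0.9, 0.2, 0.0]
width: 0.0502
grasp_force: 0.0
```

Call:
arm_command:
  force: 50
  motion:
    - {"ax":0,"ay":0,"az":0,"x":0,"y":0,"z":0,"jaw":0.005}
    - {"ax":0,"ay":0,"az":0,"x":0,"y":0,"z":0,"jaw":0.005}
    - {"ax":0,"ay":0,"az":0,"x":0,"y":0,"z":0,"jaw":0.005}
    - {"ax":0,"ay":0,"az":0,"x":0,"y":0,"z":0,"jaw":0.005}
    - {"ax":0,"ay":0,"az":0,"x":0,"y":0,"z":0,"jaw":0.005}
    - {"ax":0,"ay":0,"az":0,"x":0,"y":0,"z":0,"jaw":0.005}

```text
clock: 4.1
position: [0.5581, -0.2122, 0.0165]
orientation: [[-0.003, 1.0, -0.0], [1.0, 0.003, 0.0], [0.0, -0.0, -1.0]]
ft_force: [-0.1, -0.3, 0.3]
width: 0.0052
grasp_force: 0.0
```

The fingers closed on nothing, so I look.

```bash
python3 - <<'E'
from h import *
a=snap('top','t2.png')[:,:,::-1];b=snap('side','s2.png')[:,:,::-1]
f=lambda i:cv2.resize(i,(400,400),interpolation=2)
cv2.imwrite('pics/c2.png',np.hstack([f(a[180:330,370:520]),f(b[80:280,330:530])]))
E
```

```text
(no output)
```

View pics/c2.png

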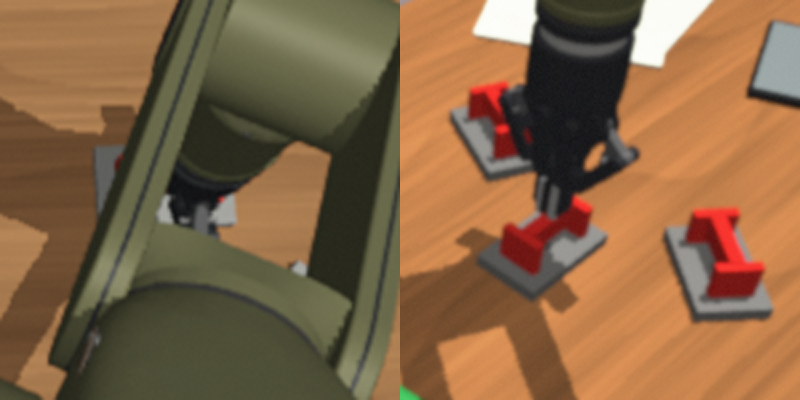

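The side view shows the closed fingertips at about pixel (405,187), apparently above or behind the bar. I'll compare with the projection of the reported TCP.

```bash
cat >> h.py <<'E'
def proj(n,X):
    m=imaging.camera_model(n); P=np.linalg.inv(np.array(m['pose'])); c=np.atleast_2d(X)@P[:3,:3].T+P[:3,3]
    c=c*[1,-1,-1]
    return cv2.projectPoints(c,np.zeros(3),np.zeros(3),np.array(m['camera_matrix'],float),np.array(m['dist'],float))[0].reshape(-1,2)
E
python3 - <<'E'
from h import *
s=sensors.read_state();print(s['position'],s['width'],s['grasp_force'])
b=cv2.imread('pics/s2.png');a=cv2.imread('pics/side1.png')
P=[s['position'],s['position']+[0,0,.03],[.559,-.213-.033,.046],[.559,-.213+.033,.046]]
p=proj('side',P);print(p.round(1))
out=[]
for i in(a,b):
    c=cv2.resize(i[130:250,350:450],None,fx=4,fy=4,interpolation=2)
    for q,col in zip(p,[(0,255,0),(255,255,0),(255,0,0),(255,0,255)]): cv2.circle(c,tuple(int(v) for v in ((q-[350,130])*4)),4,col,-1)
    out.append(c)
cv2.imwrite('pics/c3.png',np.hstack(out))
E
```

```text
[ 0.55807915 -0.21227383  0.01654907] 0.004770489002328957 0.0
[[402.4 200.6]
 [404.7 188. ]
 [416.7 179. ]
 [392.  196.8]]
```

View pics/c3.png

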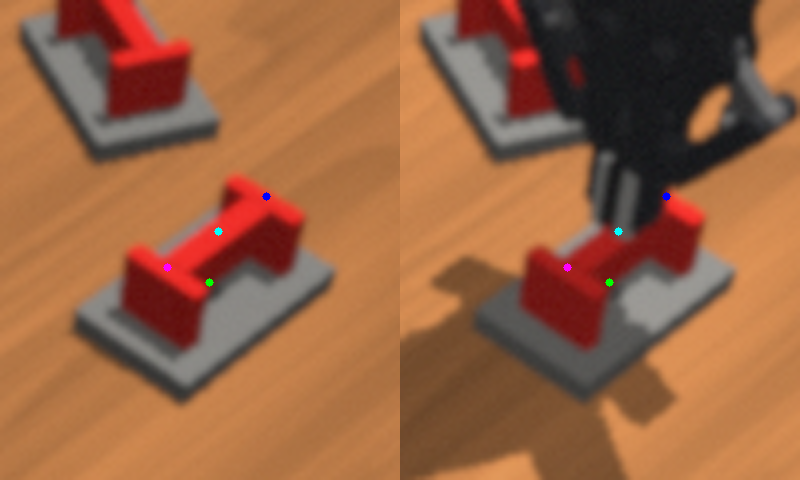

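The cover has not moved, but the fingertips look about 30 mm higher than, or 2–3 cm behind, the reported TCP. I raise the closed fingers to resolve that.

Call:
arm_command:
  motion:
    - {"ax":0,"ay":0,"az":0,"x":0,"y":0,"z":-0.03,"jaw":0.005}
    - {"ax":0,"ay":0,"az":0,"x":0,"y":0,"z":-0.04,"jaw":0.005}
    - {"ax":0,"ay":0,"az":0,"x":0,"y":0,"z":0,"jaw":0.005}
    - {"ax":0,"ay":0,"az":0,"x":0,"y":0,"z":0,"jaw":0.005}

```text
clock: 4.7
position: [0.5577, -0.2121, 0.0864]
orientation: [[-0.003, 1.0, -0.0], [1.0, 0.003, 0.0], [0.0, -0.0, -1.0]]
ft_force: [-0.3, 0.2, -0.4]
width: 0.0051
grasp_force: 0.0
```

```bash
python3 - <<'E'
from h import *
s=sensors.read_state();print(s['position'],s['q'],s['ft_force'])
out=[]
for n,f,k in(('side','s3.png',3),('top','t3.png',3)):
    i=snap(n,f)[:,:,::-1].copy()
    q=proj(n,[s['position'],s['position']+[0,0,.06]]);print(n,q.round(1))
    x0,y0=(q[0]-[65,80]).astype(int);c=cv2.resize(i[y0:y0+150,x0:x0+130],None,fx=3,fy=3,interpolation=2)
    for p,col in zip(q,[(0,255,0),(255,255,0)]): cv2.circle(c,tuple(int(v) for v in (p-[x0,y0])*3),4,col,-1)
    out.append(c)
cv2.imwrite('pics/c4.png',np.hstack(out))
E
```

```text
[ 0.55767264 -0.21205372  0.08635156] [-2.48746584e+01  2.49385499e+01  9.18371621e+01 -8.08121320e-04
  6.32518742e+01 -2.50499164e+01] [-0.28034229  0.22383605 -0.37015949]
side [[408.1 170.4]
 [413.6 141. ]]
top [[436.6 243.7]
 [441.9 237.9]]
```

View pics/c4.png

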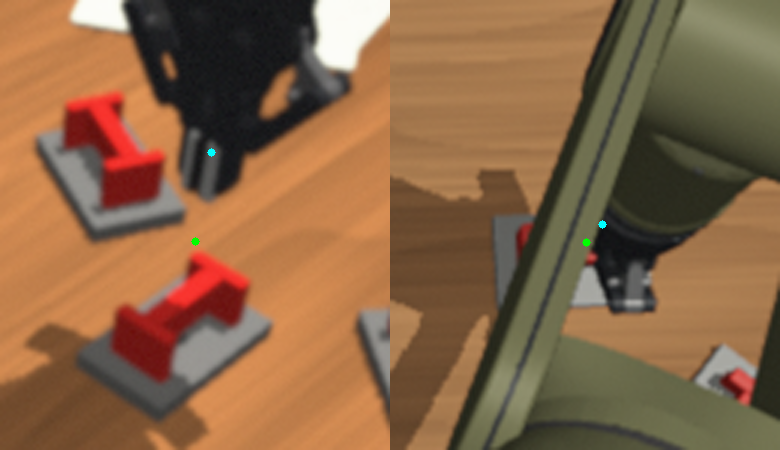

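The closed fingertips sit at side pixel (411,156). The reported TCP projects to (408,170), and the same point raised by 30 mm lands on the tips. So the fingers really end about 30 mm above the reported TCP and closed just over the bar. I'll allow for that, descending carefully with force and picture checks.

Call:
arm_command:
  motion:
    - {"ax":0,"ay":0,"az":0,"x":0,"y":0.001,"z":0.025,"jaw":0.05}
    - {"ax":0,"ay":0,"az":0,"x":0,"y":0,"z":0.025,"jaw":0.05}
    - {"ax":0,"ay":0,"az":0,"x":0,"y":0,"z":0.015,"jaw":0.05}
    - {"ax":0,"ay":0,"az":0,"x":0,"y":0,"z":0.015,"jaw":0.05}
    - {"ax":0,"ay":0,"az":0,"x":0,"y":0,"z":0.008,"jaw":0.05}
    - {"ax":0,"ay":0,"az":0,"x":0,"y":0,"z":0,"jaw":0.05}
    - {"ax":0,"ay":0,"az":0,"x":0,"y":0,"z":0,"jaw":0.05}

```text
clock: 5.68
position: [0.5597, -0.2125, -0.0008]
orientation: [[-0.003, 1.0, 0.001], [1.0, 0.003, -0.001], [-0.001, 0.001, -1.0]]
ft_force: [-1.2, 0.0, -0.6]
width: 0.0502
grasp_force: 0.0
```

```bash
python3 - <<'E'
from h import *
s=sensors.read_state();p=s['position'];print(p,s['ft_force'])
i=snap('side','s4.png')[:,:,::-1].copy()
c=cv2.resize(i[110:260,340:470],None,fx=4,fy=4,interpolation=2)
for q in proj('side',[p,p+[0,0,.03]]): cv2.circle(c,tuple(int(v) for v in (q-[340,110])*4),3,(0,255,0),-1)
cv2.imwrite('pics/c5.png',c)
E
```

```text
[ 0.559717   -0.21251846 -0.00079327] [-1.23099406  0.01488219 -0.60196953]
```

View pics/c5.png

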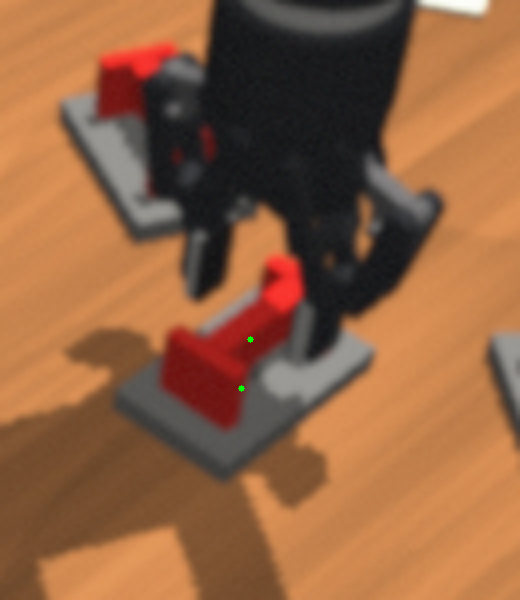

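Now the fingers straddle the bar: tips at crop (197,298) and (310,355), midpoint (253,326), which agrees with the 30 mm offset plus the open-finger setback. Down another 12 mm, then close.

Call:
arm_command:
  force: 60
  motion:
    - {"ax":0,"ay":0,"az":0,"x":0,"y":0,"z":0.006,"jaw":0.05}
    - {"ax":0,"ay":0,"az":0,"x":0,"y":0,"z":0.006,"jaw":0.03}
    - {"ax":0,"ay":0,"az":0,"x":0,"y":0,"z":0,"jaw":0.03}
    - {"ax":0,"ay":0,"az":0,"x":0,"y":0,"z":0,"jaw":0.005}
    - {"ax":0,"ay":0,"az":0,"x":0,"y":0,"z":0,"jaw":0.005}
    - {"ax":0,"ay":0,"az":0,"x":0,"y":0,"z":0,"jaw":0.005}
    - {"ax":0,"ay":0,"az":0,"x":0,"y":0,"z":0,"jaw":0.005}

```text
clock: 6.6
position: [0.5592, -0.2123, -0.0134]
orientation: [[-0.003, 1.0, 0.0], [1.0, 0.003, -0.0], [-0.0, 0.0, -1.0]]
ft_force: [-0.6, -0.3, -1.1]
width: 0.0131
grasp_force: 59.5
```

Gripped (59 N, 13 mm wide). Lift, carry and align with the press.

Call:
arm_command:
  motion:
    - {"ax":0,"ay":0,"az":0,"x":0,"y":0,"z":-0.03,"jaw":0.005}
    - {"ax":0,"ay":0,"az":0,"x":0,"y":0,"z":-0.04,"jaw":0.005}
    - {"ax":0,"ay":0,"az":0,"x":0,"y":0,"z":-0.04,"jaw":0.005}
    - {"ax":0,"ay":0,"az":-0.04,"x":0.02,"y":0,"z":0,"jaw":0.005}
    - {"ax":0,"ay":0,"az":-0.075,"x":0.04,"y":0,"z":0,"jaw":0.005}
    - {"ax":0,"ay":0,"az":0,"x":0.05,"y":0,"z":0,"jaw":0.005}
    - {"ax":0,"ay":0,"az":0,"x":0.05,"y":0,"z":0,"jaw":0.005}
    - {"ax":0,"ay":0,"az":0,"x":0.05,"y":0,"z":0,"jaw":0.005}
    - {"ax":0,"ay":0,"az":0,"x":0.05,"y":0,"z":0,"jaw":0.005}
    - {"ax":0,"ay":0,"az":0,"x":0.05,"y":0,"z":0,"jaw":0.005}
    - {"ax":0,"ay":0,"az":0,"x":0.05,"y":0,"z":0,"jaw":0.005}
    - {"ax":0,"ay":0,"az":0,"x":0.05,"y":0,"z":0,"jaw":0.005}
    - {"ax":0,"ay":0,"az":0,"x":0.03,"y":0,"z":0,"jaw":0.005}
    - {"ax":0,"ay":0,"az":0,"x":0.02,"y":0,"z":0,"jaw":0.005}
    - {"ax":0,"ay":0,"az":0,"x":0,"y":0,"z":0,"jaw":0.005}
    - {"ax":0,"ay":0,"az":0,"x":0,"y":0,"z":0,"jaw":0.005}

```text
clock: 8.6
position: [0.5096, 0.244, 0.096]
orientation: [[-0.118, 0.993, -0.001], [0.993, 0.118, -0.001], [-0.001, -0.001, -1.0]]
ft_force: [0.5, -0.9, -3.2]
width: 0.0131
grasp_force: 59.2
```

Call:
arm_command:
  motion:
    - {"ax":0,"ay":0,"az":0,"x":0.008,"y":-0.0096,"z":0,"jaw":0.005}
    - {"ax":0,"ay":0,"az":0,"x":0,"y":0,"z":0.03,"jaw":0.005}
    - {"ax":0,"ay":0,"az":0,"x":0,"y":0,"z":0.022,"jaw":0.005}
    - {"ax":0,"ay":0,"az":0,"x":0,"y":0,"z":0,"jaw":0.005}
    - {"ax":0,"ay":0,"az":0,"x":0,"y":0,"z":0,"jaw":0.005}

```text
clock: 9.22
position: [0.5001, 0.2516, 0.0453]
orientation: [[-0.117, 0.993, 0.001], [0.993, 0.117, 0.0], [0.0, 0.001, -1.0]]
ft_force: [-0.1, -0.3, -2.1]
width: 0.0127
grasp_force: 59.0
```

```bash
python3 - <<'E'
from h import *
a=snap('top','t6.png')[:,:,::-1];b=snap('side','s6.png')[:,:,::-1]
f=lambda i:cv2.resize(i,(400,440),interpolation=2)
cv2.imwrite('pics/c6.png',np.hstack([f(a[220:352,135:255]),f(b[290:480,100:280])]))
E
```

```text
(no output)
```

View pics/c6.png

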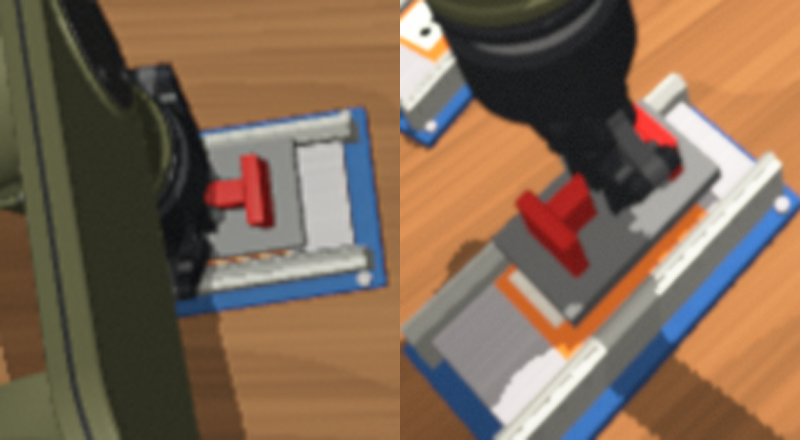

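The cover hangs aligned just above the guides; its right edge corners are at crop (295,140) and (303,248) in the top view. I check its lateral offset from the press axis through the pin.

```bash
python3 - <<'E'
from h import *
im=cv2.imread('pics/t6.png')
g=cv2.cvtColor(im,cv2.COLOR_BGR2HSV)
w=plane('top',[(135+295/3.333,220+140/3.333),(135+303/3.333,220+248/3.333)],.0707)
a=np.radians(96.8);yv=np.array([np.cos(a),np.sin(a),0]);xv=np.array([yv[1],-yv[0],0]);pin=np.array([.4962,.2753,0])
p=sensors.read_state()['position']
print((w-pin)@xv,(w-pin)@yv,'tcp',(p-pin)@xv,(p-pin)@yv)
E
```

```text
[ 0.03033318 -0.03301641] [-0.07993984 -0.07763442] tcp 0.0017401723687655466 -0.023711627831137234
```

Call:
arm_command:
  motion:
    - {"ax":0,"ay":0,"az":0,"x":0,"y":0,"z":0.004,"jaw":0.005}
    - {"ax":0,"ay":0,"az":0,"x":0,"y":0,"z":0.004,"jaw":0.005}
    - {"ax":0,"ay":0,"az":0,"x":0,"y":0,"z":0.002,"jaw":0.005}
    - {"ax":0,"ay":0,"az":0,"x":0,"y":0,"z":0,"jaw":0.005}
    - {"ax":0,"ay":0,"az":0,"x":0,"y":0,"z":0,"jaw":0.005}

```text
clock: 9.95
position: [0.4998, 0.2517, 0.0346]
orientation: [[-0.118, 0.993, -0.0], [0.993, 0.118, -0.0], [0.0, -0.0, -1.0]]
ft_force: [-0.1, -0.4, -2.3]
width: 0.0128
grasp_force: 59.1
```

Call:
arm_command:
  motion:
    - {"ax":0,"ay":0,"az":0,"x":0,"y":0,"z":0.001,"jaw":0.005}
    - {"ax":0,"ay":0,"az":0,"x":0,"y":0,"z":0.001,"jaw":0.005}
    - {"ax":0,"ay":0,"az":0,"x":0,"y":0,"z":0.0005,"jaw":0.005}
    - {"ax":0,"ay":0,"az":0,"x":0,"y":0,"z":0,"jaw":0.005}

```text
clock: 10.45
position: [0.4999, 0.2517, 0.0324]
orientation: [[-0.118, 0.993, 0.0], [0.993, 0.118, 0.0], [0.0, 0.0, -1.0]]
ft_force: [-0.2, -0.6, 0.9]
width: 0.0129
grasp_force: 59.8
```

Contact with the pin tip at the expected height. Slide towards it with light pressure.

Call:
arm_command:
  motion:
    - {"ax":0,"ay":0,"az":0,"x":0.002,"y":0,"z":0.0005,"jaw":0.005}
    - {"ax":0,"ay":0,"az":0,"x":0.002,"y":0,"z":0,"jaw":0.005}
    - {"ax":0,"ay":0,"az":0,"x":0.002,"y":0,"z":0,"jaw":0.005}
    - {"ax":0,"ay":0,"az":0,"x":0.002,"y":0,"z":0,"jaw":0.005}
    - {"ax":0,"ay":0,"az":0,"x":0.002,"y":0,"z":0,"jaw":0.005}
    - {"ax":0,"ay":0,"az":0,"x":0.002,"y":0,"z":0,"jaw":0.005}
    - {"ax":0,"ay":0,"az":0,"x":0.002,"y":0,"z":0,"jaw":0.005}
    - {"ax":0,"ay":0,"az":0,"x":0.002,"y":0,"z":0,"jaw":0.005}
    - {"ax":0,"ay":0,"az":0,"x":0,"y":0,"z":0,"jaw":0.005}

```text
clock: 11.58
position: [0.4985, 0.2671, 0.0323]
orientation: [[-0.118, 0.993, 0.001], [0.993, 0.118, -0.001], [-0.001, 0.001, -1.0]]
ft_force: [-0.6, -2.9, 5.8]
width: 0.0129
grasp_force: 60.3
```

Call:
arm_command:
  motion:
    - {"ax":0,"ay":0,"az":0,"x":0.0015,"y":0,"z":0,"jaw":0.005}
    - {"ax":0,"ay":0,"az":0,"x":0.0015,"y":0,"z":0,"jaw":0.005}
    - {"ax":0,"ay":0,"az":0,"x":0,"y":0,"z":0,"jaw":0.005}

```text
clock: 11.95
position: [0.4981, 0.27, 0.0323]
orientation: [[-0.118, 0.993, 0.001], [0.993, 0.118, -0.001], [-0.001, 0.001, -1.0]]
ft_force: [-0.5, -3.1, 4.6]
width: 0.0131
grasp_force: 60.4
```

Call:
arm_command:
  motion:
    - {"ax":0,"ay":0,"az":0,"x":0.0015,"y":0,"z":0,"jaw":0.005}
    - {"ax":0,"ay":0,"az":0,"x":0.0015,"y":0,"z":0,"jaw":0.005}
    - {"ax":0,"ay":0,"az":0,"x":0,"y":0,"z":0,"jaw":0.005}

```text
clock: 12.32
position: [0.4968, 0.2742, 0.0312]
orientation: [[-0.117, 0.993, -0.001], [0.993, 0.117, 0.001], [0.001, -0.001, -1.0]]
ft_force: [0.1, 0.4, -3.1]
width: 0.0126
grasp_force: 59.2
```

The load vanished, so the hole is over the pin. Lower to the bed in small steps.

Call:
arm_command:
  motion:
    - {"ax":0,"ay":0,"az":0,"x":0,"y":0,"z":0.001,"jaw":0.005}
    - {"ax":0,"ay":0,"az":0,"x":0,"y":0,"z":0.001,"jaw":0.005}
    - {"ax":0,"ay":0,"az":0,"x":0,"y":0,"z":0,"jaw":0.005}

```text
clock: 12.7
position: [0.4967, 0.2744, 0.0292]
orientation: [[-0.117, 0.993, -0.001], [0.993, 0.117, 0.001], [0.001, -0.001, -1.0]]
ft_force: [-0.9, 3.2, -3.3]
width: 0.0127
grasp_force: 59.2
```

Call:
arm_command:
  motion:
    - {"ax":0,"ay":0,"az":0,"x":0,"y":0,"z":0.001,"jaw":0.005}
    - {"ax":0,"ay":0,"az":0,"x":0,"y":0,"z":0.001,"jaw":0.005}
    - {"ax":0,"ay":0,"az":0,"x":0,"y":0,"z":0,"jaw":0.005}

```text
clock: 13.08
position: [0.4969, 0.2745, 0.0277]
orientation: [[-0.117, 0.993, -0.0], [0.993, 0.117, 0.002], [0.002, -0.0, -1.0]]
ft_force: [-1.4, 5.6, -0.1]
width: 0.013
grasp_force: 59.4
```

The pin pushes the cover towards +y, so shift it 1 mm that way and carry on down.

Call:
arm_command:
  motion:
    - {"ax":0,"ay":0,"az":0,"x":0.0012,"y":-0.0003,"z":0,"jaw":0.005}
    - {"ax":0,"ay":0,"az":0,"x":0,"y":0,"z":0.001,"jaw":0.005}
    - {"ax":0,"ay":0,"az":0,"x":0,"y":0,"z":0,"jaw":0.005}

```text
clock: 13.45
position: [0.4968, 0.2747, 0.0266]
orientation: [[-0.118, 0.993, 0.0], [0.993, 0.118, 0.0], [0.0, 0.0, -1.0]]
ft_force: [-1.7, 2.7, -1.3]
width: 0.013
grasp_force: 59.6
```

Call:
arm_command:
  motion:
    - {"ax":0,"ay":0,"az":0,"x":0,"y":0,"z":0.001,"jaw":0.005}
    - {"ax":0,"ay":0,"az":0,"x":0,"y":0,"z":0.001,"jaw":0.005}
    - {"ax":0,"ay":0,"az":0,"x":0,"y":0,"z":0,"jaw":0.005}

```text
clock: 13.82
position: [0.4968, 0.2748, 0.0251]
orientation: [[-0.118, 0.993, 0.0], [0.993, 0.118, 0.0], [0.0, 0.0, -1.0]]
ft_force: [-2.7, 2.6, 5.5]
width: 0.0131
grasp_force: 60.3
```

The bed spring answers as expected: about 8.5 N at 1.5 mm. Press on to about 5.5 mm.

Call:
arm_command:
  motion:
    - {"ax":0,"ay":0,"az":0,"x":0.0005,"y":-0.0004,"z":0.001,"jaw":0.005}
    - {"ax":0,"ay":0,"az":0,"x":0,"y":0,"z":0.001,"jaw":0.005}
    - {"ax":0,"ay":0,"az":0,"x":0,"y":0,"z":0.001,"jaw":0.005}
    - {"ax":0,"ay":0,"az":0,"x":0,"y":0,"z":0.001,"jaw":0.005}
    - {"ax":0,"ay":0,"az":0,"x":0,"y":0,"z":0,"jaw":0.005}
    - {"ax":0,"ay":0,"az":0,"x":0,"y":0,"z":0,"jaw":0.005}

```text
clock: 14.58
position: [0.4969, 0.2748, 0.0219]
orientation: [[-0.118, 0.993, 0.001], [0.993, 0.118, -0.0], [-0.0, 0.001, -1.0]]
ft_force: [-3.3, 0.1, 10.3]
width: 0.0127
grasp_force: 61.0
```

Call:
arm_command:
  motion:
    - {"ax":0,"ay":0,"az":0,"x":0,"y":-0.0003,"z":0.001,"jaw":0.005}
    - {"ax":0,"ay":0,"az":0,"x":0,"y":0,"z":0,"jaw":0.005}
    - {"ax":0,"ay":0,"az":0,"x":0,"y":0,"z":0,"jaw":0.005}
    - {"ax":0,"ay":0,"az":0,"x":0,"y":0,"z":0,"jaw":0.005}

```text
clock: 15.08
position: [0.4968, 0.2748, 0.0212]
orientation: [[-0.118, 0.993, 0.002], [0.993, 0.118, -0.0], [-0.0, 0.002, -1.0]]
ft_force: [-3.1, 0.3, 11.7]
width: 0.0132
grasp_force: 61.3
```

```bash
python3 - <<'E'
from h import *
a=snap('top','t7.png')[:,:,::-1];b=snap('side','s7.png')[:,:,::-1]
f=lambda i:cv2.resize(i,(400,440),interpolation=2)
cv2.imwrite('pics/c7.png',np.hstack([f(a[220:352,135:255]),f(b[290:480,100:280])]))
s=sensors.read_state();print(s['position'],s['ft_force'],s['wrist_torque'])
E
```

```text
[0.49684829 0.27481063 0.02114455] [-2.52123766 -0.25511774 11.22597803] [ 0.04238351  0.56006591 -0.02157846]
```

View pics/c7.png

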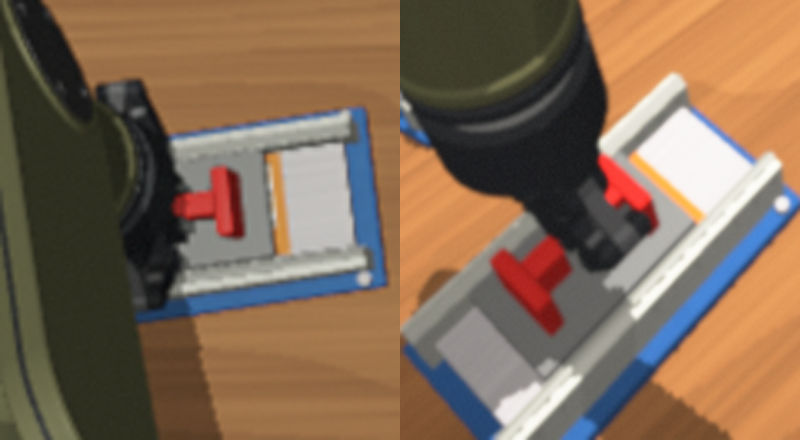

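The cover lies flat between the guides (plate end at crop (270,155)–(275,255) in the top view, sunk well below the lips in the side view). The bed is down about 5.5 mm at roughly 14 N and the grip still holds, so I hand it in.

```bash
python3 -c "
from h import *
print(r.job_done())"
```

```text
the job is handed in; nothing more can be done
None
```

The cover is seated on the pin and lies flat on the bed, held pressed down about 5.5 mm (estimated from the arm's height and about 14 N of push) by the gripper, and the job was handed in at about 15 s.

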